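Set the flip tags on the stationery stock board

TASK

Set the flip tags on the stationery board to match the stock: push tags over with a fingertip so that every bin filled to the top has its tag leaning back towards the bin, round-disc face up, and every nearly empty bin has its tag leaning to the front, bar face up. Some tags may already be right. Push gently, do not pinch the tags, and leave the stock and everything else on the desk where it is.

Things in the scene. Friction and masses are not known exactly. Their poses are not given: they have to be found in the camera images.
- board: Plywood stock board fixed flat on the desk, 270 x 540 x 8 mm. x axis: from the tags to the bins, roughly away from the robot; y along the row. On it four fixed units stand side by side, 100 mm apart along y, in any order (a to d are not the order): each a grey plate 240 x 86 x 4 mm with a hinged tag in front and its own open bin behind. The origin is below the hinge line, mid-row.
- tag_a (a joint): Flip tag, rad: 0 = leaning to the front, 35 deg off upright (raised black BAR face up: reorder); 0.61 = upright; 1.22 = leaning back to its bin, 35 deg off upright (raised black round DISC face up: full). White plate 50 mm wide, 4 mm thick (6 mm at the rounded free edge), free edge 48 mm from the hinge, about 30 g. Swings freely between stops and falls by its weight to the side it leans to: push it past upright.
- hinge_a (a point): Middle of this tag's hinge line, 34 mm above the desk, 22 mm above the grey plate. Hinge pin 8 mm thick; steel ears 31 mm to either side reach 5 mm above the line. A resting tag's free edge is 39 mm above the hinge line and 28 mm in front of or behind it; upright it reaches 48 mm above. Plate reaches 65 mm to the front.
- bin_a (a point): Centre of the inner floor of this tag's bin, 12 mm above the desk, 137 mm straight behind the hinge point (square to the hinge line). Bin 70 (front to back) x 80 mm outside, 3 mm walls, rim 58 mm above the desk; its front wall is 102 mm behind the hinge line, the plate between is empty. Contents have their origin within 10 mm of this point.
- tag_b (a joint): Flip tag, rad: 0 = leaning to the front, 35 deg off upright (raised black BAR face up: reorder); 0.61 = upright; 1.22 = leaning back to its bin, 35 deg off upright (raised black round DISC face up: full). White plate 50 mm wide, 4 mm thick (6 mm at the rounded free edge), free edge 48 mm from the hinge, about 30 g. Swings freely between stops and falls by its weight to the side it leans to: push it past upright.
- hinge_b (a point): Middle of this tag's hinge line, 34 mm above the desk, 22 mm above the grey plate. Hinge pin 8 mm thick; steel ears 31 mm to either side reach 5 mm above the line. A resting tag's free edge is 39 mm above the hinge line and 28 mm in front of or behind it; upright it reaches 48 mm above. Plate reaches 65 mm to the front.
- bin_b (a point): Centre of the inner floor of this tag's bin, 12 mm above the desk, 137 mm straight behind the hinge point (square to the hinge line). Bin 70 (front to back) x 80 mm outside, 3 mm walls, rim 58 mm above the desk; its front wall is 102 mm behind the hinge line, the plate between is empty. Contents have their origin within 10 mm of this point.
- tag_c (a joint): Flip tag, rad: 0 = leaning to the front, 35 deg off upright (raised black BAR face up: reorder); 0.61 = upright; 1.22 = leaning back to its bin, 35 deg off upright (raised black round DISC face up: full). White plate 50 mm wide, 4 mm thick (6 mm at the rounded free edge), free edge 48 mm from the hinge, about 30 g. Swings freely between stops and falls by its weight to the side it leans to: push it past upright.
- hinge_c (a point): Middle of this tag's hinge line, 34 mm above the desk, 22 mm above the grey plate. Hinge pin 8 mm thick; steel ears 31 mm to either side reach 5 mm above the line. A resting tag's free edge is 39 mm above the hinge line and 28 mm in front of or behind it; upright it reaches 48 mm above. Plate reaches 65 mm to the front.
- bin_c (a point): Centre of the inner floor of this tag's bin, 12 mm above the desk, 137 mm straight behind the hinge point (square to the hinge line). Bin 70 (front to back) x 80 mm outside, 3 mm walls, rim 58 mm above the desk; its front wall is 102 mm behind the hinge line, the plate between is empty. Contents have their origin within 10 mm of this point.
- tag_d (a joint): Flip tag, rad: 0 = leaning to the front, 35 deg off upright (raised black BAR face up: reorder); 0.61 = upright; 1.22 = leaning back to its bin, 35 deg off upright (raised black round DISC face up: full). White plate 50 mm wide, 4 mm thick (6 mm at the rounded free edge), free edge 48 mm from the hinge, about 30 g. Swings freely between stops and falls by its weight to the side it leans to: push it past upright.
- hinge_d (a point): Middle of this tag's hinge line, 34 mm above the desk, 22 mm above the grey plate. Hinge pin 8 mm thick; steel ears 31 mm to either side reach 5 mm above the line. A resting tag's free edge is 39 mm above the hinge line and 28 mm in front of or behind it; upright it reaches 48 mm above. Plate reaches 65 mm to the front.
- bin_d (a point): Centre of the inner floor of this tag's bin, 12 mm above the desk, 137 mm straight behind the hinge point (square to the hinge line). Bin 70 (front to back) x 80 mm outside, 3 mm walls, rim 58 mm above the desk; its front wall is 102 mm behind the hinge line, the plate between is empty. Contents have their origin within 10 mm of this point.
- pads_full: Full stack of seven white memo pads, one block 56 x 64 x 63 mm, loose; origin under its centre. This bin's load fills it: it stands about 17 mm above the rim. Lies in one of the four bins; which one varies.
- cartons_full: Full stack of four small brown cartons, one block 56 x 64 x 64 mm, loose; origin under its centre. This bin's load fills it: it stands about 17 mm above the rim. Lies in one of the four bins; which one varies.
- pads_low: One last white memo pad, 56 x 64 x 9 mm, loose, on the bin's floor; origin under its centre. The bin it lies in is NOT full: almost all of the bin stands empty above it. Which bin varies.
- cartons_low: One last brown carton, 56 x 64 x 16 mm, loose, on the bin's floor; origin under its centre. The bin it lies in is NOT full: almost all of the bin stands empty above it. Which bin varies.
- glue_stick: Bystander: white glue stick with a grey cap standing on the board beside the tags at one end of the row, 27 mm across, 90 mm high; origin under it.
- eraser: Bystander: white eraser in a card sleeve lying on the board at the other end of the row, 45 x 21 x 13 mm; origin under it.
- phone: Bystander: black phone lying on the desk, 150 x 72 x 9 mm; origin under it.
- mug: Bystander: white mug, 80 mm across, 90 mm high; origin under it.
- stapler: Bystander: black stapler lying on the desk, 130 x 34 mm, about 56 mm high; origin under it.
- tape_roll: Bystander: clear roll of tape lying flat, 90 mm across, 24 mm high; origin under it.
There are look-alikes about, which are no part of the job. Leave any green, pink or turquoise look-alike of the pads_full alone.

How it is judged:
By the outcome, as a careful person would: the job done as asked, in the order asked, and still so for the second after the job is handed in, with the robot touching nothing.
It also fails if it takes over 45 s, if anything falls off the work surface, if the arm or the gripper's body presses on something with over 40 N, if the wrist force passes 120 N, or if a joint passes its speed limit or range.

ROBOT

A 6-joint arm with a two-finger parallel gripper is mounted at the origin on the work surface. World frame = base frame: x ahead of the robot, y to its left, z up, the work surface at z = 0. Lengths are in m, angles in rad, forces in N, time in s.
With the tool pointing down it reaches from about 0.35 to 0.85 m from the base axis. Payload 8.1 kg.
Tool frame: the origin (TCP) lies midway between the tips of the shut fingers; the grasp point (between the pads) lies 19 mm behind it; z points along the fingers, x is the direction in which the jaws open and shut, and the axes are right-handed (so a half turn about z gives the same grasp; the last joint's range is limited). The gripper opens to 93 mm and grips with 3 to 60 N. Pads are 15 mm wide; open, the fingers measure 128 mm over their backs; the gripper's body (75 mm by 188 mm) begins 65 mm behind the grasp point.
Start: joints at [-1.281, 0.13, 1.488, -0, 1.523, -0.085], TCP at [0.22, -0.558, 0.219] pointing down, gripper open.
Joint ranges: [-2.96, 2.96], [-0.89, 2.26], [0.02, 2.5], [-1.34, 4.48], [0, 2.73], [-2.66, 2.66]. Speed limits (rad/s): [2.39, 2.39, 2.79, 3.14, 3.14, 3.14].

INTERFACE

Orientations are given as a rotation vector (axis times angle).
In Python, from station import get_obs, imaging, order gives the robot as it stands.
- The arm moves only by the tool send_rows, never from a script. Its argument "increments" is a list of rows, each a list of 3 entries, a list of its own where there are three numbers: the opening, from -1 (shut) to 1 (fully open), then the shift along the tool's x, y, z in cm, then the turn, a rotation vector about the tool's x, y, z in degrees. In form: [[jaw, [tx, ty, tz], [rx, ry, rz]], ...]. A call has 1 to 8 rows; each row shifts and turns the commanded pose from where the row before left it, along the tool's axes as they then stand; what a row does not reach is not made up. A row lasts 1/8 s, in which the tool goes at most 62.5 mm and 10.7 degrees, less where a joint would pass 70% of its speed; a pose out of reach is approached as far as the arm can. A call with a gripper value outside its range is refused whole. The fingers move at their own pace and stop on an object; "newtons" is the grip in N (left out, the last holds). Time passes only in rows, so rows that do not move let the fingers close. It gives the time, the measured TCP pose, the force and the opening at its end, in the units of the state.
- get_obs(): the state, without advancing time (a new reading comes with each control period).
- imaging.get_image(name): name is "side" or "top"; returns (picture, depth): 480x640x3 uint8, red, green, blue; 480x640 float32, m along the optical axis (not along the pixel's ray), 0 where there is no reading.
- imaging.get_calibration(name): a dict with "vertical_fov" (degrees; the focal length in pixels is half the picture's height over the tangent of half this angle, whatever the lens; pixels are square), "cx", "cy" (the principal point, pixels), "D" ([k1, k2, p1, p2, k3] as OpenCV has them; the pictures are not rectified), "R" (3x3) and "t" (3): a world point X has camera coordinates R X + t. Camera axes: x right, y down, z forward; pixel columns grow to the right and rows downward; lengths in m; the calibration is good to about 2 mm. A picture is of the moment at which its call begins. get_calibration takes no time and is no camera call.
- order.hand_in(): hands the job in, once; it reports no verdict.
The state is a dict: "time_s": time; "joint_pos": joint angles; "joint_velocities": joint speeds; "tau": joint torques, N m; "eef_pos": TCP position; "orientation": TCP orientation; "wrist_force": force on the tool from outside, world axes, zero at the start; "torque": the same for the moment, N m; "grip_width": finger opening in m.
Only numpy, scipy, OpenCV 4.12 (cv2) and the standard library are available. Lean on these libraries where they do the work, as an engineer would, in place of code of your own. Each camera call takes 0.05 s, during which the arm holds its last target.

## Working session

There is one attempt and no reset: what is moved stays moved. The work goes in short steps, Python scripts to look and compute and a tool call to move; the robot and the scene stay as the last step left them, time stands still between calls to the robot, and variables do not carry over. Pictures are saved under pics/ and viewed, and the job is handed in when it is done.

Besides the shell and the picture viewer there is one more tool, called in YAML: its name, and indented under it one key for each argument. send_rows: Moves the arm, as the interface text tells. Its arguments: {"type":"object","properties":{"increments":{"type":"array","items":{"type":"array"}},"newtons":{"type":"number"}},"required":["increments"]}

```bash
mkdir -p pics; cat > h.py <<'E'
import numpy as np, cv2
from station import get_obs, imaging, order
def cal(n):
    c=imaging.get_calibration(n); f=240/np.tan(np.radians(c["vertical_fov"])/2)
    K=np.array([[f,0,c["cx"]],[0,f,c["cy"]],[0,0,1]]); return K,np.array(c["D"],float),np.array(c["R"]),np.array(c["t"])
def ray(n,uv,z):
    K,D,R,t=cal(n); p=cv2.undistortPoints(np.array(uv,float).reshape(-1,1,2),K,D).reshape(-1,2)
    d=np.c_[p,np.ones(len(p))]@R; o=-R.T@t
    return o+d*((z-o[2])/d[:,2])[:,None]
def proj(n,X):
    K,D,R,t=cal(n); return cv2.projectPoints(np.array(X,float).reshape(-1,1,3),cv2.Rodrigues(R)[0],t,K,D)[0].reshape(-1,2)
def cloud(n,depth):
    K,D,R,t=cal(n); v,u=np.mgrid[0:480,0:640]
    p=cv2.undistortPoints(np.c_[u.ravel(),v.ravel()].astype(float).reshape(-1,1,2),K,D).reshape(-1,2)
    P=np.c_[p,np.ones(len(p))]*depth.ravel()[:,None]
    return ((P-t)@R).reshape(480,640,3)
E
python3 - <<'E'
from h import *
for n in("side","top"):
    im,d=imaging.get_image(n); cv2.imwrite(f"pics/{n}0.png",im[...,::-1]); np.save(f"{n}0.npy",d)
    K,D,R,t=cal(n); print(n,K[0,0],D,-R.T@t)
print(get_obs())
E
```

```text
side 463.9185379354801 [0.00478433 0.         0.         0.         0.        ] [-0.09447696  0.81728426  0.81603396]
top 573.2745644427723 [-0.15067073  0.          0.          0.          0.        ] [0.44741184 0.03619113 1.31362764]
{'time_s': 0.1, 'joint_pos': array([-1.28138279e+00,  1.31061826e-01,  1.48917978e+00,  1.61209938e-05,
        1.52298685e+00, -8.54041766e-02]), 'joint_velocities': array([ 0.00067731, -0.00211529, -0.00141423,  0.00109669, -0.00043947,
       -0.00123198]), 'tau': array([ 1.05029155e-04, -5.61342037e+01, -4.93097341e+01,  7.69237569e-02,
        2.90797069e-02, -4.26918439e-05]), 'eef_pos': array([ 0.21953953, -0.55784367,  0.2177014 ]), 'orientation': array([-2.59556460e+00,  1.76807174e+00,  1.97586332e-03]), 'wrist_force': array([-0.52957988,  0.23715866, -0.14311754]), 'torque': array([-0.05435714, -0.04486896,  0.01810818]), 'grip_width': 0.09307814783517776}
```

```bash
ls pics
```

```text
side0.png
top0.png
```

View pics/side0.png

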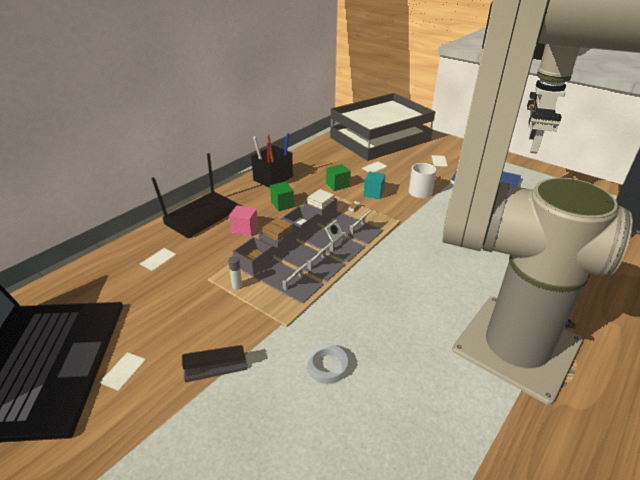

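View pics/top0.png

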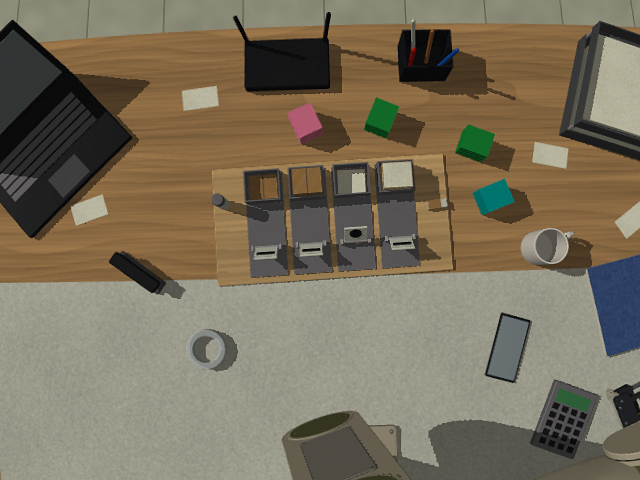

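The side view shows the board at about (305,250). In the top view the bins are at (263,185), (307,182), (351,180) and (396,176), with the tags at (265,252), (311,248), (356,234) and (402,241). Next I'll take a close crop and depth readings.

```bash
python3 - <<'E'
from h import *
im=cv2.imread("pics/top0.png"); c=im[145:295,205:460]
cv2.imwrite("pics/topcrop.png",cv2.resize(c,None,fx=3,fy=3,interpolation=cv2.INTER_CUBIC))
im=cv2.imread("pics/side0.png"); c=im[170:330,200:410]
cv2.imwrite("pics/sidecrop.png",cv2.resize(c,None,fx=3.7,fy=3.7,interpolation=cv2.INTER_CUBIC))
d=np.load("top0.npy"); P=cloud("top",d)
for uv in [(263,185),(307,182),(351,180),(396,176)]:
    u,v=uv; print(uv, np.median(P[v-3:v+4,u-3:u+4].reshape(-1,3),0).round(4))
for uv in [(265,252),(311,248),(356,234),(402,241),(230,235),(264,230),(445,203)]:
    u,v=uv; print(uv, P[v,u].round(4))
# board corners
print(ray("top",[(212,170),(444,155),(453,269),(218,286)],.008).round(4))
E
```

```text
(263, 185) [0.6576 0.179  0.029 ]
(307, 182) [0.6533 0.0772 0.0775]
(351, 180) [ 0.6647 -0.0214  0.0215]
(396, 176) [ 0.6615 -0.118   0.0755]
(265, 252) [0.5042 0.1738 0.0589]
(311, 248) [0.5105 0.0728 0.0542]
(356, 234) [ 0.5383 -0.027   0.0576]
(402, 241) [ 0.5205 -0.1287  0.0494]
(230, 235) [0.5476 0.2592 0.0091]
(264, 230) [0.5566 0.1803 0.0125]
(445, 203) [ 0.6059 -0.2343  0.0225]
[[ 0.7004  0.3     0.008 ]
 [ 0.7203 -0.2408  0.008 ]
 [ 0.4553 -0.2491  0.008 ]
 [ 0.4316  0.289   0.008 ]]
```

View pics/topcrop.png

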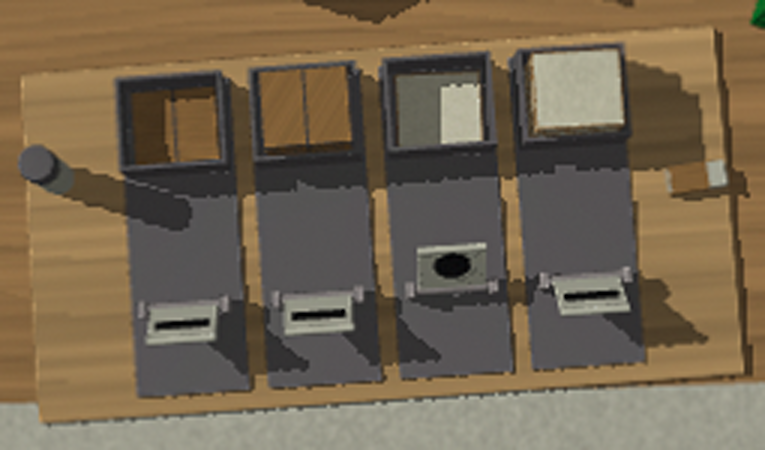

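View pics/sidecrop.png

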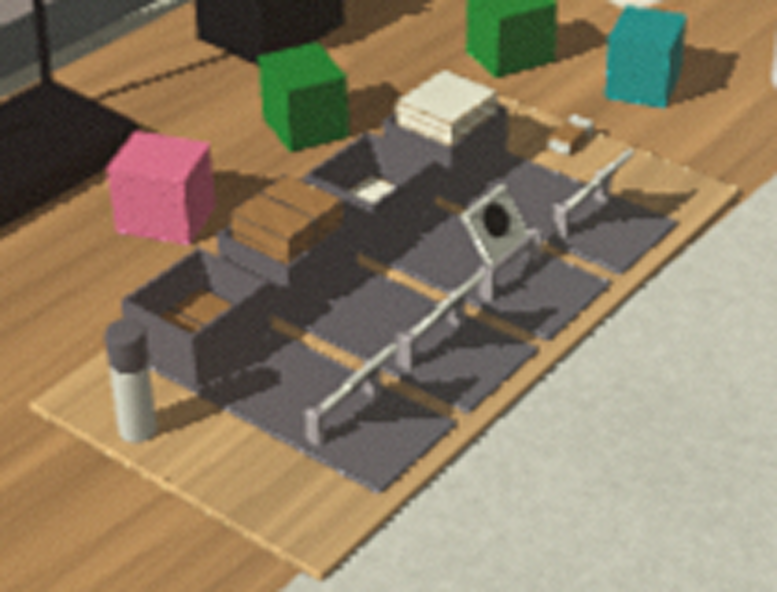

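Bins left to right in the top crop:

| Unit | Contents | Top z | Tag now | Action |
|---|---|---|---|---|
| 1 | brown low (263,185) | 0.029 | bar | none |
| 2 | cartons full (307,182) | 0.0775 | bar | push back |
| 3 | pad low (351,180) | 0.0215 | disc | push forward |
| 4 | pads full (396,176) | 0.0755 | bar | push back |

Look-alikes in the top image are the pink block (305,121), the green blocks (381,117) and (475,142) and the turquoise block (494,197). All of them stand off the board, so they play no part.

The tags to push are (311,248), (356,234) and (402,241). The crops confirm the choice.

```bash
python3 - <<'E'
from h import *
from scipy.spatial.transform import Rotation as Ro
e=np.array([(141,307),(225,302),(276,299),(361,295),(410,289),(492,286),(545,280),(627,273)])/3+[205,145]
X=ray("top",e,.038); H=(X[0::2]+X[1::2])/2
print(H.round(4)); p=np.polyfit(H[:,1],H[:,0],1); print("slope",p, "spacing",np.diff(H[:,1]))
# cross-check: bar/disc centre, floor ray: plate front edge pts
d=np.load("top0.npy");P=cloud("top",d)
z=P[...,2]
for k,h in enumerate(H):
    m=(z>.05)&(z<.085)&(abs(P[...,1]-h[1])<.03)&(abs(P[...,0]-h[0])<.05)
    q=P[m]; print(k+1,m.sum(),q.mean(0).round(4),"edge top",q[q[:,2]>np.percentile(q[:,2],85)].mean(0).round(4))
o=get_obs(); R=Ro.from_rotvec(o["orientation"]).as_matrix(); print(R.round(3))
yaw=np.arctan(-p[0]); xb=np.array([np.cos(yaw),np.sin(yaw),0]); yb=np.array([-xb[1],xb[0],0]); print("yaw",yaw)
T=np.c_[-yb,-xb,[0,0,-1]]
for T in (np.c_[yb,xb,[0,0,-1]],np.c_[-yb,-xb,[0,0,-1]]): print(np.degrees(Ro.from_matrix(R.T@T).as_rotvec()).round(2))
for k in(1,2,3):
  for dx in(-.06,.06): print(k+1,dx,(H[k]+dx*xb).round(4), "tool delta",(R.T@(H[k]+dx*xb-o["eef_pos"])*100).round(2))
E
```

```text
[[ 0.5174  0.1737  0.038 ]
 [ 0.5202  0.0727  0.038 ]
 [ 0.5245 -0.026   0.038 ]
 [ 0.5298 -0.1269  0.038 ]]
slope [-0.04167514  0.52395105] spacing [-0.10103672 -0.09862922 -0.10088371]
1 213 [0.4987 0.1735 0.0649] edge top [0.4911 0.1711 0.0758]
2 205 [0.5025 0.073  0.0655] edge top [0.4952 0.075  0.0759]
3 237 [ 0.5435 -0.0248  0.0647] edge top [ 0.5509 -0.0249  0.0759]
4 203 [ 0.5109 -0.1265  0.0657] edge top [ 0.5035 -0.1282  0.0763]
[[ 0.366 -0.931 -0.   ]
 [-0.931 -0.366  0.002]
 [-0.002 -0.    -1.   ]]
yaw 0.04165103430049981
[-1.3000e-01  1.0000e-02 -1.6091e+02]
[1.000e-02 9.000e-02 1.909e+01]
2 -0.06 [0.4603 0.0702 0.038 ] tool delta [-49.6  -45.39  18.06]
2 0.06 [0.5801 0.0751 0.038 ] tool delta [-45.67 -56.73  18.05]
3 -0.06 [ 0.4646 -0.0285  0.038 ] tool delta [-40.26 -42.18  18.04]
3 0.06 [ 0.5845 -0.0235  0.038 ] tool delta [-36.34 -53.52  18.04]
4 -0.06 [ 0.4699 -0.1294  0.038 ] tool delta [-30.68 -38.98  18.03]
4 0.06 [ 0.5898 -0.1244  0.038 ] tool delta [-26.75 -50.32  18.02]
```

send_rows:
  increments:
    - [-1,[0,0,0],[0,0,9.5]]
    - [-1,[0,0,0],[0,0,9.6]]
    - [-1,[-4.6,-3,0],[0,0,0]]
    - [-1,[-4.6,-3,0],[0,0,0]]
    - [-1,[-4.6,-3,0],[0,0,0]]
    - [-1,[-4.6,-3,0],[0,0,0]]
    - [-1,[-4.6,-3,0],[0,0,0]]
    - [-1,[-4.6,-3,0],[0,0,0]]
  newtons: 10

```text
time_s: 1.1
eef_pos: [0.3885, -0.2734, 0.2183]
orientation: [-2.267, 2.175, 0.001]
wrist_force: [1.5, -0.1, 0.1]
grip_width: 0.0176
```

send_rows:
  increments:
    - [-1,[-4.6,-3,0],[0,0,0]]
    - [-1,[-4.6,-2.9,0],[0,0,0]]
    - [-1,[-4.6,-2.4,0],[0,0,0]]
    - [-1,[0,0,0],[0,0,0]]
    - [-1,[0,0,0],[0,0,0]]

```text
time_s: 1.72
eef_pos: [0.465, -0.1339, 0.2183]
orientation: [2.267, -2.173, -0.001]
wrist_force: [-0.3, -0.7, 0.4]
grip_width: 0.0004
```

```bash
cat > g.py <<'E'
from h import *
from scipy.spatial.transform import Rotation as Ro
H=np.array([[.5174,.1737],[.5202,.0727],[.5245,-.026],[.5298,-.1269]])
def st():
    o=get_obs(); R=Ro.from_rotvec(o["orientation"]).as_matrix(); print(o["time_s"],o["eef_pos"].round(4),o["grip_width"].round(4),o["wrist_force"].round(1)); print(R.round(3).tolist())
    for k in range(4):
        h=np.r_[H[k],.034]; print(k+1,"hinge in tool (cm)",(R.T@(h-o["eef_pos"])*100).round(2))
E
python3 -c "
from g import *; st()
im,d=imaging.get_image('top'); cv2.imwrite('pics/top1.png',cv2.resize(im[100:340,160:500,::-1],None,fx=2.3,fy=2.3))"
```

```text
Traceback (most recent call last):
  File "g.py", line 5, in st
    o=get_obs(); R=Ro.from_rotvec(o["orientation"]).as_matrix(); print(o["time_s"],o["eef_pos"].round(4),o["grip_width"].round(4),o["wrist_force"].round(1)); print(R.round(3).tolist())
                                                                                                         ^^^^^^^^^^^^^^^^^^^^^
AttributeError: 'float' object has no attribute 'round'
```

```bash
sed -i 's/o\["grip_width"\].round(4)/o["grip_width"]/' g.py
python3 -c "
from g import *; st()
im,d=imaging.get_image('side'); cv2.imwrite('pics/side1.png',cv2.resize(im[100:330,180:480,::-1],None,fx=2.5,fy=2.5))"
```

```text
1.725 [ 0.465  -0.1339  0.2183] 0.0003780875983553923 [-0.3 -0.7  0.4]
[[0.042, -0.999, -0.001], [-0.999, -0.042, -0.0], [0.0, 0.001, -1.0]]
1 hinge in tool (cm) [-30.52  -6.55  18.42]
2 hinge in tool (cm) [-20.41  -6.41  18.42]
3 hinge in tool (cm) [-10.53  -6.42  18.42]
4 hinge in tool (cm) [-0.43 -6.52 18.42]
```

View pics/side1.png

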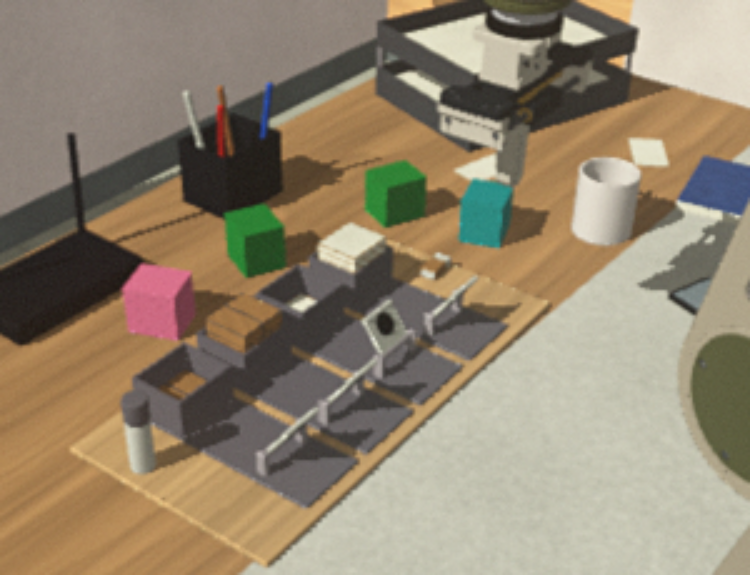

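The fingers are shut at crop (510,150), above and in front of tag 4. Now I'll descend and push it.

send_rows:
  increments:
    - [-1,[-0.4,0,4],[0,0,0]]
    - [-1,[0,0,5],[0,0,0]]
    - [-1,[0,0,4.5],[0,0,0]]
    - [-1,[0,0,2.3],[0,0,0]]
    - [-1,[0,-1,0],[0,0,0]]
    - [-1,[0,-1,0],[0,0,0]]
    - [-1,[0,-0.6,0],[0,0,0]]
    - [-1,[0,-0.6,0],[0,0,0]]

```text
time_s: 2.78
eef_pos: [0.4984, -0.1288, 0.0618]
orientation: [-2.267, 2.174, -0.003]
wrist_force: [1.0, 0.7, -0.1]
grip_width: 0.0001
```

send_rows:
  increments:
    - [-1,[0,-0.6,0],[0,0,0]]
    - [-1,[0,-0.6,0],[0,0,0]]
    - [-1,[0,-0.6,0],[0,0,0]]
    - [-1,[0,-0.6,0],[0,0,0]]
    - [-1,[0,-0.4,0],[0,0,0]]
    - [-1,[0,0,0],[0,0,0]]

```text
time_s: 3.52
eef_pos: [0.5253, -0.1273, 0.0606]
orientation: [2.267, -2.175, -0.0]
wrist_force: [0.1, 0.7, 0.2]
grip_width: 0.0007
```

```bash
python3 -c "
from g import *; st()
im,d=imaging.get_image('side'); cv2.imwrite('pics/side2.png',cv2.resize(im[130:330,240:440,::-1],None,fx=3,fy=3))"
```

```text
3.525 [ 0.5253 -0.1273  0.0606] 0.0006845493341020646 [0.1 0.7 0.2]
[[0.042, -0.999, -0.0], [-0.999, -0.042, 0.0], [-0.0, 0.0, -1.0]]
1 hinge in tool (cm) [-30.11  -0.47   2.66]
2 hinge in tool (cm) [-20.    -0.33   2.66]
3 hinge in tool (cm) [-10.12  -0.35   2.66]
4 hinge in tool (cm) [-0.02 -0.46  2.66]
```

View pics/side2.png

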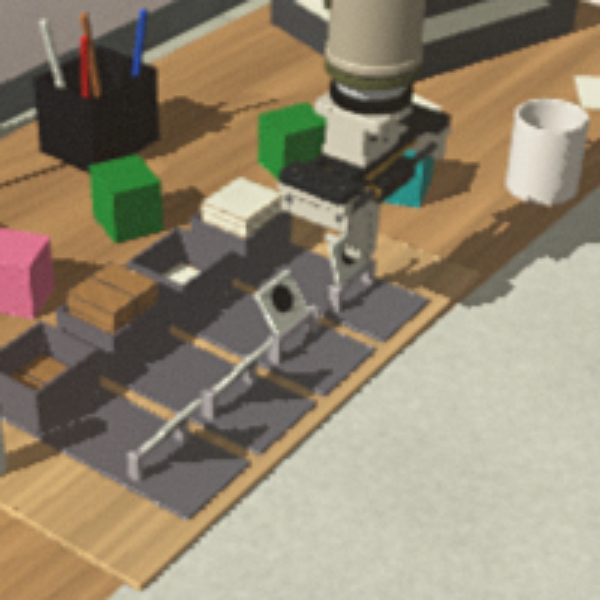

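Tag 4 at crop (345,258) is past upright and shows its disc. I'll nudge it slightly further, back off, and move to the front of unit 2.

send_rows:
  increments:
    - [-1,[0,-0.4,0],[0,0,0]]
    - [-1,[0,-0.2,0],[0,0,0]]
    - [-1,[0,0,0],[0,0,0]]
    - [-1,[0,2,0],[0,0,0]]
    - [-1,[0,3.5,0],[0,0,0]]
    - [-1,[0,0.8,-4],[0,0,0]]
    - [-1,[-5,0,0],[0,0,0]]
    - [-1,[-5,0,0],[0,0,0]]

```text
time_s: 4.58
eef_pos: [0.4643, -0.0293, 0.1016]
orientation: [-2.264, 2.177, -0.002]
wrist_force: [0.6, -0.2, -0.4]
grip_width: 0.0005
```

send_rows:
  increments:
    - [-1,[-5,0,0],[0,0,0]]
    - [-1,[-5,0,0],[0,0,0]]
    - [-1,[0,0,2],[0,0,0]]
    - [-1,[0,0,2],[0,0,0]]
    - [-1,[0,0,0],[0,0,0]]

```text
time_s: 5.2
eef_pos: [0.4582, 0.0702, 0.0591]
orientation: [2.266, -2.173, -0.004]
wrist_force: [-0.6, 0.7, -0.3]
grip_width: 0.0005
```

```bash
python3 -c "
from g import *; st()
im,d=imaging.get_image('side'); cv2.imwrite('pics/side3.png',cv2.resize(im[130:330,240:440,::-1],None,fx=3,fy=3))"
```

```text
5.2 [0.4582 0.0702 0.0591] 0.0004900314279288514 [-0.6  0.7 -0.3]
[[0.042, -0.999, -0.003], [-0.999, -0.042, -0.0], [0.0, 0.003, -1.0]]
1 hinge in tool (cm) [-10.09  -6.36   2.49]
2 hinge in tool (cm) [ 0.01 -6.21  2.49]
3 hinge in tool (cm) [ 9.89 -6.23  2.49]
4 hinge in tool (cm) [20.   -6.34  2.49]
```

View pics/side3.png

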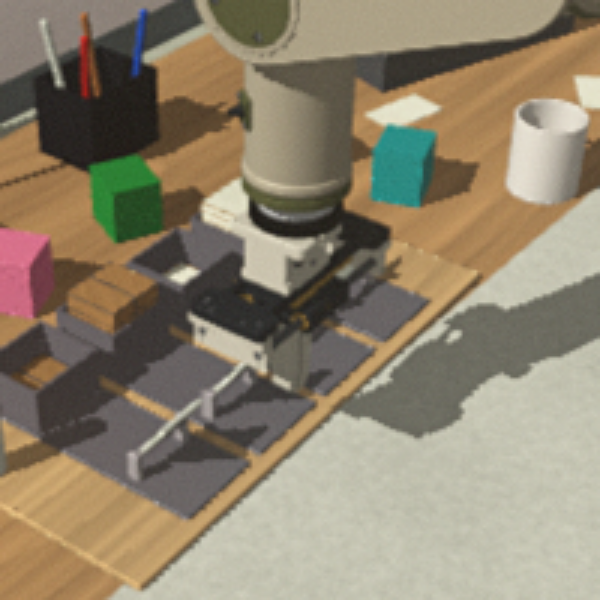

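The finger at crop (290,360) stands in front of tag 2. Pushing 6.2 cm.

send_rows:
  increments:
    - [-1,[0,-1,0],[0,0,0]]
    - [-1,[0,-1,0],[0,0,0]]
    - [-1,[0,-0.6,0],[0,0,0]]
    - [-1,[0,-0.6,0],[0,0,0]]
    - [-1,[0,-0.6,0],[0,0,0]]
    - [-1,[0,-0.6,0],[0,0,0]]
    - [-1,[0,-0.6,0],[0,0,0]]
    - [-1,[0,-0.6,0],[0,0,0]]

```text
time_s: 6.25
eef_pos: [0.5162, 0.0725, 0.0606]
orientation: [2.267, -2.175, -0.0]
wrist_force: [-0.3, -0.6, 0.1]
grip_width: 0.0003
```

send_rows:
  increments:
    - [-1,[0,-0.3,0],[0,0,0]]
    - [-1,[0,-0.2,0],[0,0,0]]
    - [-1,[0,0,0],[0,0,0]]
    - [-1,[0,2,0],[0,0,0]]
    - [-1,[0,3.5,0],[0,0,0]]
    - [-1,[0,0,-4.5],[0,0,0]]
    - [-1,[0,0,-4.5],[0,0,0]]
    - [-1,[0,0,0],[0,0,0]]

```text
time_s: 7.25
eef_pos: [0.4686, 0.0705, 0.1552]
orientation: [-2.263, 2.171, -0.009]
wrist_force: [-0.5, 0.0, -0.1]
grip_width: 0.0007
```

```bash
python3 -c "
from g import *; st()
im,d=imaging.get_image('side'); cv2.imwrite('pics/side4.png',cv2.resize(im[130:330,240:440,::-1],None,fx=3,fy=3))"
```

```text
7.25 [0.4686 0.0705 0.1552] 0.0006940212793727645 [-0.5  0.  -0.1]
[[0.041, -0.999, 0.008], [-0.999, -0.041, 0.0], [-0.0, -0.008, -1.0]]
1 hinge in tool (cm) [-10.1   -5.2   12.16]
2 hinge in tool (cm) [-0.   -5.06 12.16]
3 hinge in tool (cm) [ 9.88 -5.08 12.16]
4 hinge in tool (cm) [19.98 -5.19 12.16]
```

View pics/side4.png

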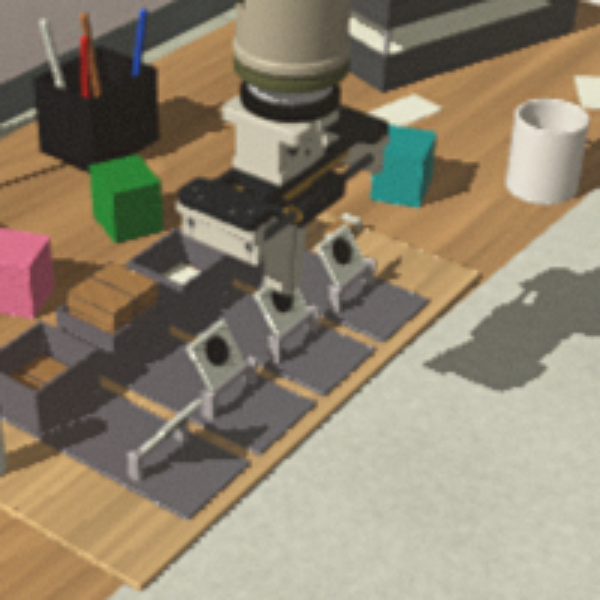

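Tags 2 (crop 215,355), 3 and 4 (340,255) now show discs. Next I'll go over and behind tag 3.

send_rows:
  increments:
    - [-1,[2.5,-2.8,0],[0,0,0]]
    - [-1,[2.5,-2.8,0],[0,0,0]]
    - [-1,[2.5,-2.8,0],[0,0,0]]
    - [-1,[2.4,-2.7,0],[0,0,0]]
    - [-1,[0,0,0],[0,0,0]]
    - [-1,[0,0,0],[0,0,0]]

```text
time_s: 8.05
eef_pos: [0.5796, -0.0235, 0.1491]
orientation: [2.266, -2.174, -0.004]
wrist_force: [0.8, 1.1, -0.7]
grip_width: 0.0005
```

```bash
python3 -c "
from g import *; st()"
```

```text
8.05 [ 0.5796 -0.0235  0.1491] 0.000485467431846333 [ 0.8  1.1 -0.7]
[[0.041, -0.999, -0.003], [-0.999, -0.041, 0.001], [-0.001, 0.003, -1.0]]
1 hinge in tool (cm) [-19.95   5.37  11.54]
2 hinge in tool (cm) [-9.85  5.51 11.53]
3 hinge in tool (cm) [ 0.03  5.48 11.52]
4 hinge in tool (cm) [10.13  5.37 11.51]
```

send_rows:
  increments:
    - [-1,[0,-0.4,3],[0,0,0]]
    - [-1,[0,0,3],[0,0,0]]
    - [-1,[0,0,2],[0,0,0]]
    - [-1,[0,0,0.9],[0,0,0]]
    - [-1,[0,0,0],[0,0,0]]
    - [-1,[0,0.8,0],[0,0,0]]
    - [-1,[0,0.8,0],[0,0,0]]
    - [-1,[0,0.6,0],[0,0,0]]

```text
time_s: 9.05
eef_pos: [0.5626, -0.0248, 0.0623]
orientation: [-2.266, 2.175, -0.001]
wrist_force: [0.6, 0.2, -1.1]
grip_width: 0.0003
```

send_rows:
  increments:
    - [-1,[0,0.6,0],[0,0,0]]
    - [-1,[0,0.6,0],[0,0,0]]
    - [-1,[0,0.6,0],[0,0,0]]
    - [-1,[0,0.6,0],[0,0,0]]
    - [-1,[0,0.6,0],[0,0,0]]
    - [-1,[0,0.4,0],[0,0,0]]
    - [-1,[0,0.3,0],[0,0,0]]
    - [-1,[0,0,0],[0,0,0]]

```text
time_s: 10.05
eef_pos: [0.5257, -0.0262, 0.0616]
orientation: [2.267, -2.175, -0.0]
wrist_force: [1.5, -0.4, 0.0]
grip_width: 0.0008
```

```bash
python3 -c "
from g import *; st()
im,d=imaging.get_image('side'); cv2.imwrite('pics/side5.png',cv2.resize(im[130:330,240:440,::-1],None,fx=3,fy=3))"
```

```text
10.05 [ 0.5257 -0.0262  0.0616] 0.0008001137706181787 [ 1.5 -0.4  0. ]
[[0.041, -0.999, -0.0], [-0.999, -0.041, 0.0], [-0.0, 0.0, -1.0]]
1 hinge in tool (cm) [-2.001e+01  1.000e-02  2.760e+00]
2 hinge in tool (cm) [-9.9   0.15  2.76]
3 hinge in tool (cm) [-0.02  0.12  2.76]
4 hinge in tool (cm) [1.008e+01 1.000e-02 2.760e+00]
```

View pics/side5.png

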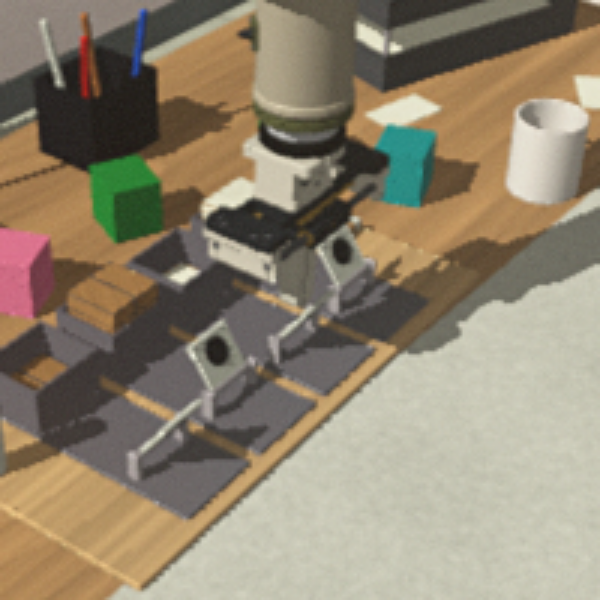

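Tag 3 at crop (295,325) has gone over to the front. A small extra nudge, then back off, lift and clear.

send_rows:
  increments:
    - [-1,[0,0.3,0],[0,0,0]]
    - [-1,[0,0,0],[0,0,0]]
    - [-1,[0,-2,0],[0,0,0]]
    - [-1,[0,-3,0],[0,0,0]]
    - [-1,[0,0,-4],[0,0,0]]
    - [-1,[0,0,-5],[0,0,0]]
    - [-1,[0,0,-5],[0,0,0]]
    - [-1,[0,0,0],[0,0,0]]

```text
time_s: 11.1
eef_pos: [0.576, -0.0247, 0.2075]
orientation: [-2.263, 2.171, -0.012]
wrist_force: [0.1, -1.0, -0.1]
grip_width: 0.0004
```

send_rows:
  increments:
    - [-1,[4,2,0],[0,0,0]]
    - [-1,[5,3,0],[0,0,0]]
    - [-1,[5,3,0],[0,0,0]]
    - [-1,[5,3,0],[0,0,0]]
    - [-1,[5,3,0],[0,0,0]]
    - [-1,[5,3,0],[0,0,0]]
    - [-1,[5,3,0],[0,0,0]]
    - [-1,[5,3,0],[0,0,0]]

```text
time_s: 12.1
eef_pos: [0.3577, -0.4246, 0.2004]
orientation: [-2.267, 2.175, 0.002]
wrist_force: [0.8, -0.8, 0.5]
grip_width: 0.0004
```

send_rows:
  increments:
    - [-1,[4,3,0],[0,0,0]]
    - [-1,[0,0,0],[0,0,0]]
    - [-1,[0,0,0],[0,0,0]]
    - [-1,[0,0,0],[0,0,0]]

```text
time_s: 12.6
eef_pos: [0.3316, -0.4635, 0.2012]
orientation: [-2.268, 2.173, 0.001]
wrist_force: [0.8, -0.8, 0.5]
grip_width: 0.0005
```

```bash
python3 -c "
from g import *; st()
im,d=imaging.get_image('top'); cv2.imwrite('pics/top6.png',cv2.resize(im[145:295,205:460,::-1],None,fx=3,fy=3))
i0=cv2.imread('pics/top0.png');df=abs(im[...,::-1].astype(int)-i0).max(2)>60;df[300:]=0
n,l,s,c=cv2.connectedComponentsWithStats(df.astype('uint8'))
print([(s[i][4],c[i].round()) for i in range(1,n) if s[i][4]>12])
im,d=imaging.get_image('side'); cv2.imwrite('pics/side6.png',im[...,::-1])"
```

```text
12.6 [ 0.3316 -0.4635  0.2012] 0.0004756665926345895 [ 0.8 -0.8  0.5]
[[0.043, -0.999, -0.0], [-0.999, -0.043, 0.001], [-0.001, 0.0, -1.0]]
1 hinge in tool (cm) [-62.85 -21.29  16.77]
2 hinge in tool (cm) [-52.75 -21.14  16.76]
3 hinge in tool (cm) [-42.87 -21.15  16.75]
4 hinge in tool (cm) [-32.77 -21.24  16.75]
[(np.int32(40), array([401., 224.])), (np.int32(38), array([355., 227.])), (np.int32(69), array([400., 230.])), (np.int32(35), array([309., 231.])), (np.int32(67), array([355., 233.])), (np.int32(67), array([310., 236.])), (np.int32(52), array([429., 236.])), (np.int32(164), array([401., 243.])), (np.int32(166), array([356., 247.])), (np.int32(169), array([427., 252.])), (np.int32(154), array([311., 250.])), (np.int32(75), array([378., 254.])), (np.int32(81), array([334., 258.]))]
```

View pics/top6.png

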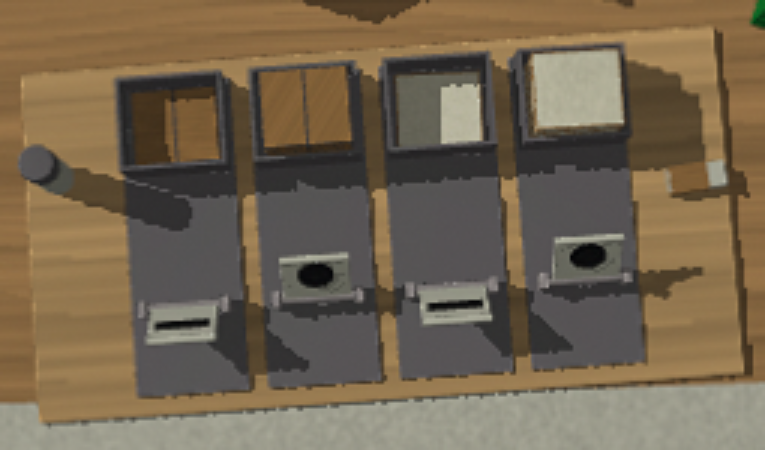

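View pics/side6.png

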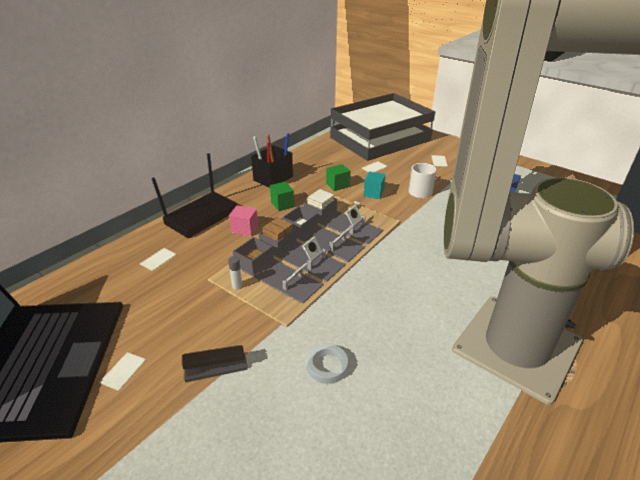

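The tags now read bar (183,323), disc (315,275), bar (455,303) and disc (588,257) in the crop. They match low, full, low, full. Above row 300, the image differences lie only at the tags and their shadows, so I'm handing in.

```bash
python3 -c "
from h import *; print(order.hand_in())"
```

```text
the job is handed in; nothing more can be done
None
```

All four flip tags now match their bins, and the job was handed in at about 12.7 s on the robot's clock. With the shut fingertips I pushed back the tags of the full cartons and full memo pads (disc up). I pushed the tag of the single memo pad to the front (bar up). The single carton's tag already showed its bar, so I left it alone.

- **Final pictures:** the top view reads bar, disc, bar, disc from left to right, against low, full, low, full bins. The side view agrees.
- **Other objects:** comparing the top pictures from before and after, the strong changes are only the three flipped tags and their shadows. That comparison leaves out the part of the picture below row 300, which includes the phone and tape roll. The arm never went low near them.
- **Forces:** wrist force stayed at about 1.5 N or less on each axis in every reading taken. I saw it only at the end of each move, not continuously.
- **Failed checks:** one status script stopped on a formatting error before the first push. I fixed it and reran it, and it had no effect on the robot.

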